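# Put the bar tools away in the fitted organiser

### The arm

A 6-joint arm with a two-finger parallel gripper is mounted at the origin on a cart in front of the work surface, level with it; the furniture and walls round the work are solid. World frame = base frame: x ahead of the robot, y to its left, z up, the work surface at z = 0. Lengths are in mm, angles in rad, forces in N, time in s.
With the tool pointing down it reaches from about 350 to 975 mm from the base axis. Payload 7.1 kg.
Tool frame: the origin (TCP) lies on the centre line of the jaws, within the pads' length; the fingertips stand 17 mm ahead of it and the grasp point (between the pads) lies 2 mm behind it (tip_extent is the distance from the TCP to the fingertips, in mm); z points along the fingers, y is the line along which they close (so a half turn about z gives the same grasp; the last joint's range is limited). The gripper opens to 88 mm and grips with 3 to 60 N. Pads are 20 mm wide; open, the fingers measure 115 mm over their backs; the gripper's body (75 mm by 178 mm) begins 61 mm behind the grasp point.
Start: joints at [-1.205, 0.423, 1.63, -0, 1.089, -0.019], TCP at [234.625, -579.272, 239.675] pointing down, gripper open.
Joint ranges: [-3, 3], [-0.9, 2.11], [0.09, 2.58], [-1.31, 4.45], [0.11, 2.69], [-2.54, 2.54]. Speed limits (rad/s): [2.39, 2.39, 3.01, 3.14, 3.14, 3.14].

### API

Orientations are given as a rotation vector (axis times angle).
In Python, from workcell import get_obs, get_image, camera_model, close_job, look_for, outline_of, pinpoint, tip_extent gives the robot as it stands.
- The arm moves only by the shell command python3 -m jog 'ROWS'. ROWS is text: rows parted by semicolons, each of 7 numbers parted by spaces: the shift along the tool's x, y, z as a fraction of full scale, then the turn, a rotation vector about the tool's x, y, z as a fraction of full scale, then the closure, from -1 (fully open) to 1 (shut). A call has 1 to 8 rows; each row is the pose to reach, as a shift and turn from the pose commanded when the call began, along the tool's axes at that moment; what a row does not reach only later rows make up. Full scale, the value 1, is 0.2 m for a shift and 30 degrees for a turn. A row lasts 1/10 s, in which the tool goes at most 50 mm and 8.59 degrees, less where a joint would pass 70% of its speed; a pose out of reach is approached as far as the arm can. A call with a number of a shift or a turn outside -1 to 1 is refused whole. A call with a gripper value outside its range is refused whole. The fingers move at their own pace and stop on an object; the grip force is fixed at half the most. Time passes only in rows, so rows that repeat a pose let the fingers close. It gives the time, the measured TCP pose, the force, the opening and the grip force at its end, in the units of the state.
- get_obs(): the state, without advancing time (a new reading comes with each control period).
- get_image(name): name is "side" or "top"; returns the picture (400x640x3 uint8, red, green, blue); there is no depth.
- camera_model(name): a dict with "fx", "fy", "cx", "cy" (pixels), "origin" and "orientation" of the camera in the world. Camera axes: x right, y down, z forward; pixel columns grow to the right and rows downward; lengths in mm; the calibration is good to about 2 mm. A picture is of the moment at which its call begins. camera_model takes no time and is no camera call.
- close_job(): hands the job in; it is judged then, once.
Trained networks look in the newest picture that a camera, given by its name, has taken for a name from the list of things; names that differ only in an ending like _2 or _b are one class to them, and where a whole thing is asked for, a point or a joint stands for the part that bears it (a point fixed in the world has none). Each returns a list of dicts, best first, with "confidence" (0 to 1); they miss things now and then, are a little off and sometimes report something else, mostly with a low value. They report only what shows in the picture. A call takes as long as a camera call. They do not tell look-alikes from the thing itself.
- look_for(target, camera): "xyz" ([x, y, z] in mm, in the coordinates of the camera as it stood for that picture, good to about 4 mm: the middle of the surface that is visible of it).
- outline_of(target, camera): "mask" (400x640 bool, what is visible of it).
- pinpoint(target, camera): "xyz" ([x, y, z] in mm, in the coordinates of the camera as it stood for that picture, good to about 4 mm: a listed point, or the origin of a listed thing).
The state is a dict: "t": time; "qpos": joint angles; "qvel": joint speeds; "joint_torque": joint torques, N m; "ee_pos": TCP position; "orientation": TCP orientation; "ft_force": force on the tool from outside, world axes, zero at the start; "moment": the same for the moment, N m; "width": finger opening in mm; "grasp_force": force on a finger pad.
Only numpy, scipy, OpenCV 4.12 (cv2) and the standard library are available. Lean on these libraries where they do the work, as an engineer would, in place of code of your own. Each camera call takes 0.05 s, during which the arm holds its last target. There are 200 camera calls.

### The job

Gather the muddler, the ice tongs, the corkscrew and the jigger from the worktop and put each into the compartment of the walnut organiser that is made for it, fully down on the floor of its recess, the jigger standing upright in its round well. The wooden citrus reamer and the little silver cup look much like bar tools of the set but do not belong in it: leave them where they are.

Things in the scene. Friction and masses are not known exactly. Their poses are not given: they have to be found in the camera images.
- muddler_mid (a point): Walnut muddler: turned stick, waisted, 200 mm long, 29 mm thick, lying on the worktop. This point: the middle of the stick, on its axis, 14.5 mm above what it lies on; y along its length. Grip across the middle (about 25 mm there, 29 mm at the ends).
- ice_tongs: Silver spring ice tongs lying flat: 160 mm long, 38 mm over the two arms at the middle, 51 mm over the claws at the -y end, 12 mm high (15 mm at the bow, +y end). Origin: centre of its underside; y along its length. The arms do not give: grip over both, across the middle.
- corkscrew: Folded waiter's corkscrew lying on its side: dark wooden grip with steel ends, steel lever alongside, worm between; 120 mm long, 32 mm wide, 14 mm high. Origin: centre of its underside; y along its length. Grip across the middle, over grip and lever (32 mm).
- jigger: Silver double-cone jigger (measure), standing: 84 mm tall, 43 mm across both ends, waisted (it grips as if it were a 43 mm wide cylinder). Origin: centre of its foot, z up.
- reamer: Turned dark wooden citrus reamer, a look-alike of the muddler: 147 mm long, plain handle and a fatter ribbed, pointed head (41 mm), lying on the worktop. Origin: centre of its underside; y along its length to the point. Does not belong in the organiser.
- cup: Small silver cup, a look-alike of the jigger: 46 mm tall, 53 mm across the mouth, hollow, standing. Origin: centre of its foot. Does not belong in the organiser.
- muddler_tray: Fixed walnut module 232 x 79 x 22 mm, one of four side by side at 80 mm in a frame 26 mm high, order varies. Origin: centre of underside, on the worktop; x along it, away from the robot. Floor at z 6 mm. Recess for the muddler: 216 mm (x) by 43 mm (y), centred, 16 mm deep. A channel 64 mm wide (x -32 to 32) at floor level crosses all modules, for the fingers.
- tongs_tray: Fixed walnut module 232 x 79 x 22 mm, one of four side by side at 80 mm in a frame 26 mm high, order varies. Origin: centre of underside, on the worktop; x along it, away from the robot. Floor at z 6 mm. Recess for the ice tongs: 176 mm (x) by 65 mm (y), centred, 16 mm deep. A channel 64 mm wide (x -32 to 32) at floor level crosses all modules, for the fingers.
- corkscrew_tray: Fixed walnut module 232 x 79 x 22 mm, one of four side by side at 80 mm in a frame 26 mm high, order varies. Origin: centre of underside, on the worktop; x along it, away from the robot. Floor at z 6 mm. Recess for the corkscrew: 136 mm (x) by 46 mm (y), centred, 16 mm deep. A channel 64 mm wide (x -32 to 32) at floor level crosses all modules, for the fingers.
- jigger_tray: Fixed walnut module 232 x 79 x 22 mm, one of four side by side at 80 mm in a frame 26 mm high, order varies. Origin: centre of underside, on the worktop; x along it, away from the robot. Floor at z 6 mm. Round well for the jigger, 58 mm wide, 16 mm deep, centre at x = +74 mm (far end), y = 0. The 40 mm well at x = -74 mm holds a fixed silver stopper, 45 mm tall. Floor-level channel at x -32 to 32.
Not all that is in view belongs to the job. Of the things that look like the jigger, take the one that is farthest from the robot's base at the start.

How it is judged:
By the outcome, as a careful person would: the job done as asked, in the order asked, and still so for the second after the job is handed in, with the robot touching nothing.
It also fails if it takes over 109 s, if anything falls off the work surface, if the arm or the gripper's body presses on something with over 40 N, if the wrist force passes 120 N, or if a joint passes its speed limit or range.

## Working session

There is one attempt and no reset: what is moved stays moved. The work goes in short steps, Python scripts to look and compute and a shell command to move; the robot and the scene stay as the last step left them, time stands still between calls to the robot, and variables do not carry over. Pictures are saved under pics/ and viewed, at most 14 in all, crops included, and the job is handed in when it is done.

```bash
ls; mkdir -p pics; cat > h.py <<'E'
import numpy as np, cv2
from scipy.spatial.transform import Rotation as R
from workcell import *
def cam(n):
    m=camera_model(n); o=np.array(m["orientation"],float)
    Rm=R.from_rotvec(o).as_matrix() if o.size==3 else o.reshape(3,3)
    return m,Rm,np.array(m["origin"],float)
def w(n,p):
    m,Rm,o=cam(n); return Rm@np.array(p)+o
def pix(n,P):
    m,Rm,o=cam(n); c=Rm.T@(np.array(P)-o); return [m["fx"]*c[0]/c[2]+m["cx"],m["fy"]*c[1]/c[2]+m["cy"]]
def ray(n,u,v,z):
    m,Rm,o=cam(n); d=Rm@np.array([(u-m["cx"])/m["fx"],(v-m["cy"])/m["fy"],1]); return o+d*(z-o[2])/d[2]
def save(n,f): 
    im=get_image(n); cv2.imwrite(f,im[:,:,::-1]); return im
E
python3 - <<'E'
from h import *
for n in("top","side"):
    save(n,f"pics/{n}0.png"); print(n,camera_model(n))
    for t in "muddler_mid ice_tongs corkscrew jigger reamer cup muddler_tray tongs_tray corkscrew_tray jigger_tray".split():
        for d in pinpoint(t,n)[:3]:
            P=w(n,d["xyz"]); print(t,P.round(0),round(d["confidence"],2),np.round(pix(n,P)))
print(get_obs())
E
```

```text
pics
top {'fx': 389.11006080131085, 'fy': 389.11006080131085, 'cx': 323.57461539027946, 'cy': 195.9244600551784, 'origin': array([ 305.30139397,   -4.89756718, 1212.89386131]), 'orientation': array([-2.18166735,  2.15241216, -0.1349911 ])}
muddler_mid [521.  93.  12.] 0.83 [289. 171.]
ice_tongs [529. 188.  -2.] 0.59 [260. 169.]
corkscrew [535. 360.  -3.] 0.84 [205. 166.]
corkscrew [444.  11.   1.] 0.54 [315. 196.]
jigger [315. 190.  -3.] 0.79 [256. 237.]
jigger [364. 105.  -1.] 0.68 [284. 221.]
jigger [346.   0.  -0.] 0.67 [318. 228.]
reamer [530. 273.  -2.] 0.92 [233. 168.]
cup [445.  14.   3.] 0.69 [314. 196.]
muddler_tray [ 469. -290.   -2.] 0.88 [411. 190.]
tongs_tray [ 470. -213.   -3.] 0.85 [386. 189.]
corkscrew_tray [ 479. -131.   -2.] 0.58 [360. 186.]
corkscrew_tray [528. 188.  -0.] 0.32 [259. 169.]
jigger_tray [ 463. -368.    1.] 0.88 [435. 192.]
side {'fx': 462.26586323814956, 'fy': 462.26586323814956, 'cx': 314.07616990680856, 'cy': 198.84905157515848, 'origin': array([-293.74865475, -940.30585768,  663.84733081]), 'orientation': array([-1.96696372,  0.67313133, -0.3988086
[... 686 characters left out ...]
 -0.] 0.96 [419. 264.]
{'t': 1.1, 'qpos': array([-1.20500798e+00,  4.23076849e-01,  1.62992643e+00,  2.04339518e-05,
        1.08863242e+00, -1.89865122e-02]), 'qvel': array([-0.00087076, -0.00053142, -0.00012473,  0.00246063, -0.00143715,
        0.00067479]), 'joint_torque': array([-9.72790040e-04, -5.44588423e+01, -2.74051648e+01,  6.43149437e-02,
        1.66285381e-02, -1.64084963e-05]), 'ee_pos': array([ 234.61655699, -579.25036618,  239.67912123]), 'orientation': array([-3.08359016e+00, -6.00658063e-01, -1.63447176e-05]), 'ft_force': array([-0.1348237 ,  0.48662753, -0.62600311]), 'moment': array([ 0.00093837,  0.02217518, -0.02129361]), 'grasp_force': 0.0, 'width': 87.83478489070241}
```

View pics/top0.png

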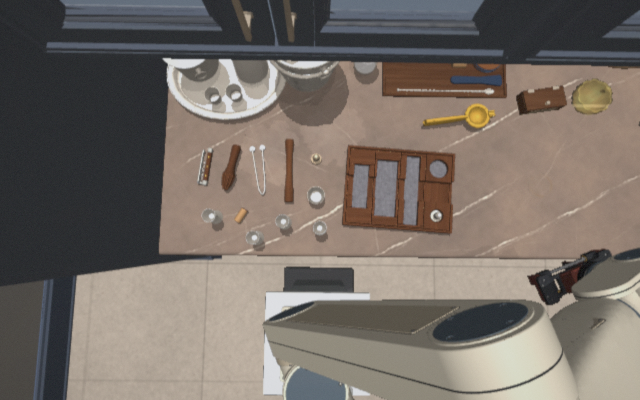

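View pics/side0.png

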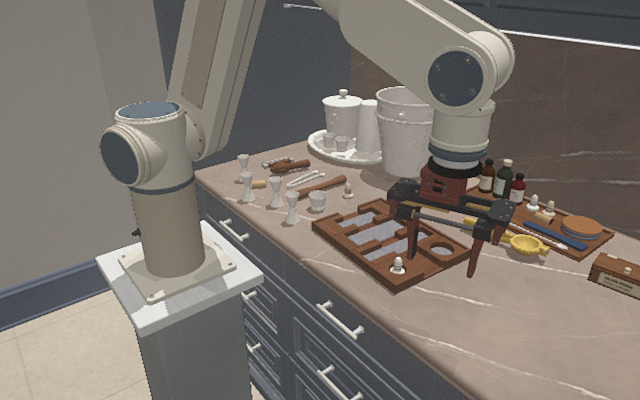

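```bash
python3 - <<'E'
import cv2
a=cv2.imread('pics/top0.png')[80:250,190:335]; b=cv2.imread('pics/side0.png')[125:235,220:380]
a=cv2.resize(a,None,fx=3.5,fy=3.5,interpolation=3)
b=cv2.resize(b,None,fx=5,fy=5,interpolation=3)
cv2.imwrite('pics/a.png',a[:600]);cv2.imwrite('pics/b.png',b[:600])
E
cat > m.py <<'E'
from h import *
import sys
Z=dict(muddler_mid=14,ice_tongs=12,corkscrew=12,muddler_tray=22,tongs_tray=22,corkscrew_tray=22,jigger_tray=22,jigger=40)
def axis(t,n,z):
    out=[]
    for d in outline_of(t,n)[:4]:
        v,u=np.nonzero(d["mask"])
        if len(u)<15: continue
        P=np.array([ray(n,a,b,z)[:2] for a,b in zip(u,v)]).astype(np.float32)
        r=cv2.minAreaRect(P); bx=cv2.boxPoints(r); e=[bx[1]-bx[0],bx[2]-bx[1]]; e=max(e,key=np.linalg.norm)
        out.append((round(d["confidence"],2),P.mean(0).round(1),np.round(r[0],1),np.round(sorted(r[1]),1),round(np.degrees(np.arctan2(e[1],e[0]))%180,1)))
    return out
E
python3 - <<'E'
from m import *
for n in("top","side"):
    get_image(n)
    for t,z in Z.items():
        for o in axis(t,n,z): print(n,t,*o)
        for d in look_for(t,n)[:6]: 
            P=w(n,d["xyz"]); print("   look",t,P.round(0),round(d["confidence"],2),np.round(pix(n,P)))
E
```

```text
top muddler_mid 0.57 [519.5  94.2] [524.1  93.7] [ 27.6 196.5] 0.2
   look muddler_mid [516.  94.  22.] 0.67 [289. 172.]
top ice_tongs 0.64 [539.  190.5] [525.1 191.4] [ 47.8 152.5] 4.7
top ice_tongs 0.37 [530.4 356.9] [533.7 357.2] [ 36.8 122.3] 173.6
   look ice_tongs [541. 186.   9.] 0.79 [260. 164.]
   look corkscrew [531. 355.  10.] 0.68 [205. 167.]
top muddler_tray 0.74 [ 466.6 -286.5] [ 467.2 -286. ] [ 81.9 231.9] 176.3
   look muddler_tray [ 470. -291.    7.] 0.82 [411. 189.]
top tongs_tray 0.71 [ 471.2 -206.9] [ 473.8 -207.1] [ 80.9 235.5] 176.3
   look tongs_tray [ 472. -210.    9.] 0.97 [386. 188.]
top corkscrew_tray 0.63 [ 477.7 -128.2] [ 478.  -128.1] [ 79.1 230.9] 176.0
   look corkscrew_tray [ 484. -131.   20.] 0.7 [361. 183.]
top jigger_tray 0.55 [ 460.9 -366.2] [ 462.3 -365.9] [ 84.9 232.9] 175.5
   look jigger_tray [ 458. -367.   23.] 0.68 [437. 192.]
top jigger 0.67 [362.8 104. ] [363.  104.5] [38.8 47.3] 64.4
top jigger 0.54 [376.5 319.1] [376.8 318.9] [38.9 62.2] 74.2
top jigger 0.52 [345.2  -4.3] [344.6  -4.7] [39.  39.1] 90.8
top jigger 0.51 [312.9 188.5] [312.
[... 903 characters left out ...]
y 0.73 [ 472.8 -133.2] [ 481.4 -137.8] [ 99.4 228.1] 176.3
   look corkscrew_tray [ 481. -124.   20.] 0.96 [357. 216.]
side jigger_tray 0.63 [ 461.5 -371.4] [ 467.1 -375. ] [ 95.5 232.3] 175.9
   look jigger_tray [ 476. -370.   22.] 0.63 [424. 256.]
side jigger 0.9 [349.3   1.5] [352.3   6.1] [ 35.6 189.1] 55.3
side jigger 0.66 [401.6 365.3] [382.9 337.6] [ 35.  219.3] 59.6
side jigger 0.64 [369.2 112.6] [372.1 117.8] [ 38.  202.7] 56.9
side jigger 0.51 [320.1 196.9] [323.4 203. ] [ 33.  207.8] 61.3
   look jigger [342. -14.  41.] 0.91 [294. 209.]
   look jigger [308. 180.  44.] 0.87 [247. 187.]
   look jigger [378. 319.  70.] 0.69 [244. 160.]
   look jigger [356.  97.  43.] 0.51 [276. 193.]
```

View pics/a.png

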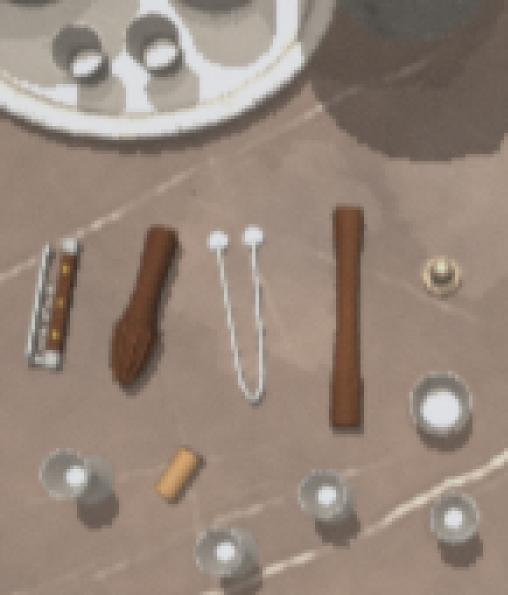

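View pics/b.png

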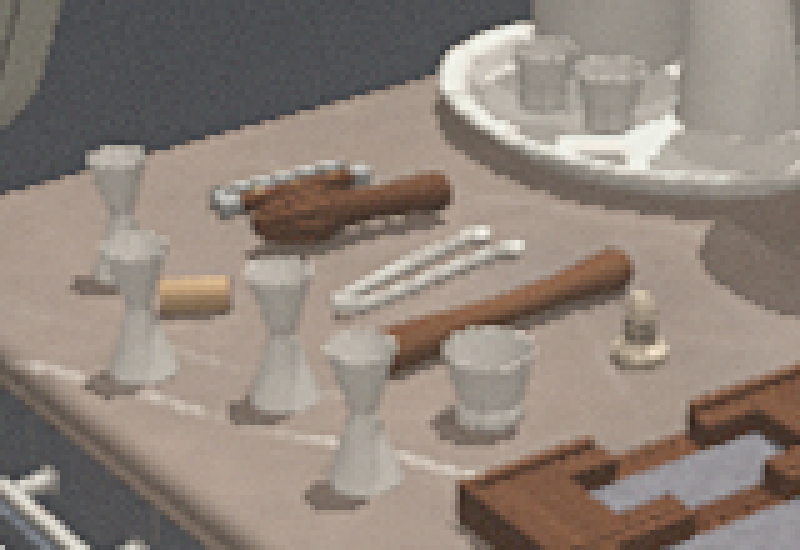

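Candidates for the jigger, by top-view pixel: (211,216), (255,238), (284,221) and (320,228) are identical double cones. (316,196) is the cup, and (214,98) and (236,93) are tumblers on the white tray. The crops confirm this. The farthest of the four from the base is (211,216), at about (378,320). The muddler is the waisted stick at (289,170), and the reamer with its ribbed head at (231,167) stays put.

```bash
cat > plan.py <<'E'
# usage: plan.py x y z yaw_deg(object long axis)  -> row needed from the measured pose
from h import *
import sys
x,y,z,yaw=map(float,sys.argv[1:5]); o=get_obs()
A=R.from_rotvec(o["orientation"]); M=A.as_matrix()
a=np.degrees(np.arctan2(M[1,1],M[0,1])); best=None
d=(90+yaw-a+90)%180-90
T=R.from_euler('z',d,degrees=True)*A
# keep tool z exactly down
Tm=T.as_matrix(); an=np.arctan2(Tm[1,1],Tm[0,1]); yv=np.array([np.cos(an),np.sin(an),0]); zv=np.array([0,0,-1.]); T=R.from_matrix(np.c_[np.cross(yv,zv),yv,zv])
s=M.T@(np.array([x,y,z])-o["ee_pos"])/200; r=(A.inv()*T).as_rotvec()/np.radians(30)
print("t",round(o["t"],2),"pos",o["ee_pos"].round(1),"tilt",M[:,2].round(3),"yaw err",round(d,2),"q",o["qpos"].round(2),"w",round(o["width"],1),"g",round(o["grasp_force"],1),"F",o["ft_force"].round(1))
print("shift",s.round(3),"turn",r.round(3))
E
python3 - <<'E'
from h import *
# tray check: predicted recess/well features
for P in [(535.9,-372.9,6),(378,320,84),(467.7,-287.9,6)]: print(np.round(pix("top",P)),np.round(pix("side",P)))
E
python3 plan.py 523 94 150 0.2
```

```text
[437. 169.] [441. 253.]
[208. 214.] [243. 156.]
[410. 190.] [396. 248.]
t 2.8 pos [ 234.6 -579.3  239.7] tilt [-0. -0. -1.] yaw err -21.85 q [-1.2   0.42  1.63 -0.    1.09 -0.02] w 88.1 g 0.0 F [-0.2 -1.   0.6]
shift [ 2.6   -2.579  0.448] turn [0.    0.    0.728]
```

```bash
r="0"; python3 -m jog '0.87 -0.86 0.1 0 0 0.728 -0.4;0.87 -0.86 0.1 0 0 0.728 -0.4;0.87 -0.86 0.1 0 0 0.728 -0.4;0.87 -0.86 0.1 0 0 0.728 -0.4;0.87 -0.86 0.1 0 0 0.728 -0.4;0.87 -0.86 0.1 0 0 0.728 -0.4'; python3 plan.py 523 94 150 0.2
```

```text
t: 3.4
ee_pos: [332.0, -350.0, 219.2]
orientation: [-3.139, -0.012, 0.002]
ft_force: [-0.4, -0.4, 0.1]
width: 61.6
grasp_force: 0.0
t 3.4 pos [ 332.  -350.   219.2] tilt [-0.001  0.002 -1.   ] yaw err -0.25 q [-0.84  0.24  1.95  0.    0.95  0.73] w 61.6 g 0.0 F [-0.4 -0.4  0.1]
shift [ 0.973 -2.212  0.35 ] turn [-0.005  0.002  0.008]
```

```bash
python3 -m jog '0.4 -1 0.1 0 0 0 -0.4;0.4 -1 0.1 0 0 0 -0.4;0.4 -1 0.1 0 0 0 -0.4;0.4 -1 0.1 0 0 0 -0.4;0.4 -1 0.1 0 0 0 -0.4;0.4 -1 0.1 0 0 0 -0.4' >/dev/null;  python3 -m jog '0.4 -1 0.1 0 0 0 -0.4;0.4 -1 0.1 0 0 0 -0.4;0.4 -1 0.1 0 0 0 -0.4;0.4 -1 0.1 0 0 0 -0.4;0.4 -1 0.1 0 0 0 -0.4;0.4 -1 0.1 0 0 0 -0.4;0.4 -1 0.1 0 0 0 -0.4' >/dev/null; python3 plan.py 523 94 120 0.2
```

```text
t 4.7 pos [489.9  44.8 179.6] tilt [-0. -0. -1.] yaw err 0.01 q [ 0.07  0.32  1.97 -0.    0.86  1.63] w 61.7 g 0.0 F [ 0.4 -0.3 -0.3]
shift [ 0.166 -0.246  0.298] turn [ 0.001  0.001 -0.   ]
```

```bash
python3 -m jog '0.166 -0.246 0.3 0 0 0 -0.4;0.166 -0.246 0.3 0 0 0 -0.4;0.166 -0.246 0.3 0 0 0 -0.4;0.166 -0.246 0.55 0 0 0 -0.4;0.166 -0.246 0.7 0 0 0 -0.4;0.166 -0.246 0.798 0 0 0 -0.4;0.166 -0.246 0.798 0 0 0 -0.4;0.166 -0.246 0.798 0 0 0 -0.4' >/dev/null; python3 plan.py 523 94 20 0.2; python3 - <<'E'
from h import *
s=save("side","pics/s.png")[120:240,240:400]
cv2.imwrite("pics/s1.png",cv2.resize(s,None,fx=5,fy=5,interpolation=3)[:,:,::-1])
E
```

```text
t 5.5 pos [522.8  93.6  20.8] tilt [-0. -0. -1.] yaw err 0.1 q [ 0.15  0.64  1.94 -0.    0.57  1.72] w 61.5 g 0.0 F [ 0.  -0.3  0.4]
shift [ 0.001 -0.002  0.004] turn [ 0.     0.001 -0.003]
```

View pics/s1.png

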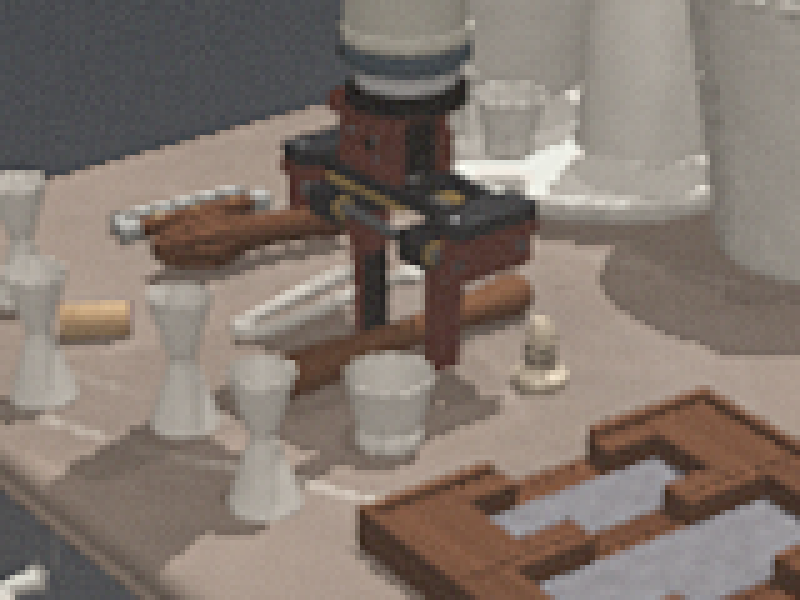

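The fingers straddle the middle of the muddler, at crop (410,340), and the cup and tongs are clear. I'll close, then lift.

```bash
python3 -m jog '0 0 0 0 0 0 0.8;0 0 0 0 0 0 0.8;0 0 0 0 0 0 0.8;0 0 0 0 0 0 0.8;0 0 0 0 0 0 0.8;0 0 0 0 0 0 0.8'; python3 -m jog '0 0 -0.2 0 0 0 0.8;0 0 -0.5 0 0 0 0.8;0 0 -0.5 0 0 0 0.8;0 0 -0.5 0 0 0 0.8;0 0 -0.5 0 0 0 0.8'; python3 plan.py 467.7 -287.9 121 -4
```

```text
t: 6.15
ee_pos: [522.9, 95.5, 20.1]
orientation: [3.142, 0.006, -0.0]
ft_force: [0.0, 0.2, 0.8]
width: 18.9
grasp_force: 29.8
t: 6.65
ee_pos: [522.1, 95.3, 119.2]
orientation: [3.141, 0.006, -0.002]
ft_force: [-0.5, 0.8, -1.0]
width: 18.9
grasp_force: 29.8
t 6.65 pos [522.1  95.3 119.2] tilt [-0.001 -0.    -1.   ] yaw err -4.21 q [0.16 0.46 1.91 0.   0.76 1.73] w 18.9 g 29.8 F [-0.5  0.8 -1. ]
shift [-0.279  1.915 -0.008] turn [0.    0.002 0.14 ]
```

```bash
python3 - <<'E'
from h import *
s=save("side","pics/s.png")[90:210,240:400]
cv2.imwrite("pics/s2.png",cv2.resize(s,None,fx=5,fy=5,interpolation=3)[:,:,::-1])
E
```

```text
(no output)
```

View pics/s2.png

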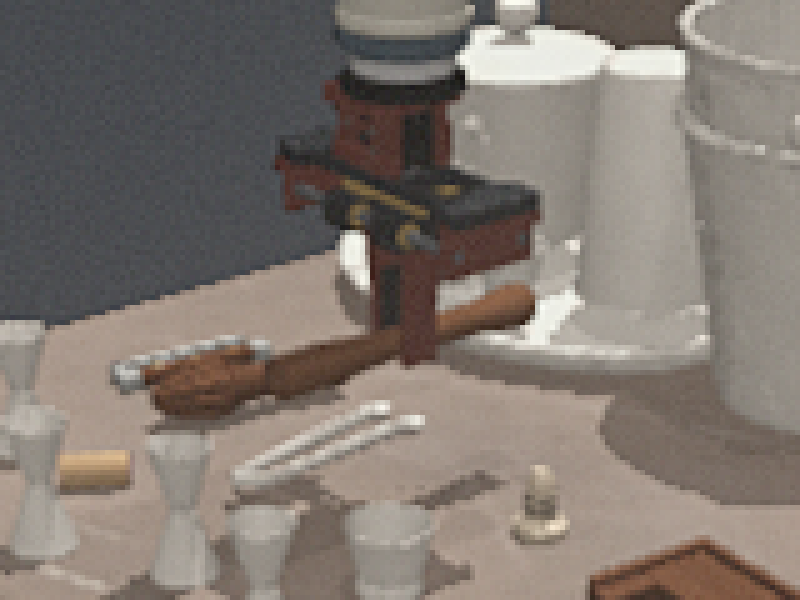

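The muddler is held level at crop (400,340). I'll carry it to its tray.

```bash
python3 -m jog '-0.14 0.95 0 0 0 0.07 0.8;-0.14 0.95 0 0 0 0.07 0.8;-0.14 0.95 0 0 0 0.07 0.8;-0.14 0.95 0 0 0 0.07 0.8;-0.14 0.95 0 0 0 0.07 0.8;-0.14 0.95 0 0 0 0.07 0.8' >/dev/null;  python3 -m jog '-0.1 0.96 0 0 0 0.07 0.8;-0.1 0.96 0 0 0 0.07 0.8;-0.1 0.96 0 0 0 0.07 0.8;-0.1 0.96 0 0 0 0.07 0.8;-0.1 0.96 0 0 0 0.07 0.8;-0.1 0.96 0 0 0 0.07 0.8' >/dev/null; python3 plan.py 467.7 -287.9 60 -4; python3 - <<'E'
from m import *
get_image("top"); o=get_obs()
for t in ("muddler_mid",):
    for r in axis(t,"top",o["ee_pos"][2]-5): print(r)
    for d in pinpoint(t,"top")[:2]: print(w("top",d["xyz"]).round(0),d["confidence"])
E
```

```text
t 7.9 pos [ 469. -285.  119.] tilt [-0.002  0.001 -1.   ] yaw err 0.02 q [-0.57  0.49  1.87  0.    0.78  1.07] w 18.9 g 29.8 F [-0.   0.8 -0.2]
shift [-0.005  0.015  0.295] turn [-0.002  0.003 -0.001]
(0.53, array([436.3,   8.5], dtype=float32), array([436.1,   8.3]), array([44.6, 46.1]), np.float32(27.5))
(0.47, array([ 553.4, -289.2], dtype=float32), array([ 550.1, -291.6]), array([23.2, 38.8]), np.float32(179.2))
(0.47, array([ 500.8, -121.3], dtype=float32), array([ 497.5, -120.6]), array([ 73.6, 148.3]), np.float32(176.2))
```

```bash
python3 -m jog '-0.005 0.015 0.2 0 0 0 0.8;-0.005 0.015 0.35 0 0 0 0.8;-0.005 0.015 0.4 0 0 0 0.8;-0.005 0.015 0.43 0 0 0 0.8;-0.005 0.015 0.46 0 0 0 0.8;-0.005 0.015 0.46 0 0 0 0.8;-0.005 0.015 0.46 0 0 0 0.8' ; python3 plan.py 467.7 -287.9 27 -4
```

```text
t: 8.75
ee_pos: [468.7, -289.1, 28.9]
orientation: [3.139, -0.109, 0.002]
ft_force: [-0.6, -0.1, 0.2]
width: 18.4
grasp_force: 29.8
t 8.75 pos [ 468.7 -289.1   28.9] tilt [ 0.001 -0.001 -1.   ] yaw err -0.01 q [-0.57  0.64  1.89  0.    0.61  1.07] w 18.4 g 29.8 F [-0.6 -0.1  0.2]
shift [-0.005 -0.006  0.01 ] turn [ 0.001 -0.002  0.   ]
```

```bash
python3 -m jog '0 0 0.01 0 0 0 0.8;0 0 0.01 0 0 0 0.8;0 0 0.01 0 0 0 0;0 0 0.01 0 0 0 -0.2;0 0 0.01 0 0 0 -0.2;0 0 0.01 0 0 0 -0.2;0 0 -0.1 0 0 0 -0.2;0 0 -0.1 0 0 0 -0.2'; python3 -m jog '0 0 -0.35 0 0 0 -0.4;0 0 -0.35 0 0 0 -0.4;0 -0.9 -0.35 0 0 0 -0.4;0 -0.9 -0.35 0 0 0 -0.4;0 -0.9 -0.35 0 0 0 -0.4;0 -0.9 -0.35 0 0 0 -0.4;0 -0.9 -0.35 0 0 0 -0.4'; python3 plan.py 526 190 120 4.5
python3 - <<'E'
from m import *
save("top","pics/t.png")
for r in axis("muddler_mid","top",20): print(r)
for r in axis("ice_tongs","top",12): print(r)
for d in pinpoint("muddler_mid","top")[:2]: print(w("top",d["xyz"]).round(0),d["confidence"])
cv2.imwrite("pics/t1.png",cv2.resize(cv2.imread("pics/t.png")[120:250,190:470],None,fx=2.8,fy=2.8,interpolation=3))
E
```

```text
t: 9.55
ee_pos: [469.3, -289.7, 49.7]
orientation: [3.138, -0.109, 0.004]
ft_force: [0.0, -0.1, 0.1]
width: 52.3
grasp_force: 0.0
t: 10.25
ee_pos: [480.2, -106.3, 117.7]
orientation: [-3.139, 0.103, 0.001]
ft_force: [-0.3, 0.5, 0.2]
width: 61.5
grasp_force: 0.0
t 10.25 pos [ 480.2 -106.3  117.7] tilt [-0.001  0.001 -1.   ] yaw err 8.26 q [-0.24  0.42  2.    0.    0.72  1.39] w 61.5 g 0.0 F [-0.3  0.5  0.2]
shift [ 0.131 -1.493 -0.011] turn [-0.001  0.002 -0.275]
(0.82, array([ 474.6, -291.2], dtype=float32), array([ 472.2, -292.7]), array([ 34.6, 201.2]), np.float32(178.1))
(0.63, array([588.8, 200.7], dtype=float32), array([576.2, 195.2]), array([41.6, 42.4]), np.float32(6.2))
[ 469. -291.   19.] 0.62
```

View pics/t1.png

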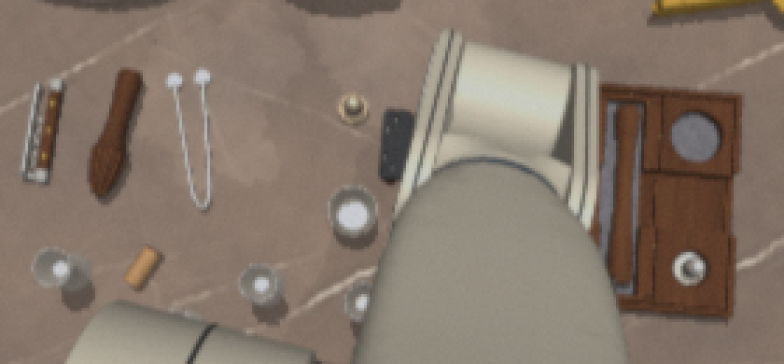

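```bash
python3 - <<'E'
from h import *
a=ray("top",190+188/2.8,120+78/2.8,12); b=ray("top",190+203/2.8,120+207/2.8,15)
print(a,b,(a+b)/2,np.degrees(np.arctan2(*(a-b)[1::-1])))
c=ray("top",190+43/2.8,120+131/2.8,14); print(c)
E
python3 -m jog '0.1 -0.9 0 0 0 -0.2 -0.3;0.1 -0.9 0 0 0 -0.2 -0.3;0.1 -0.9 0 0 0 -0.2 -0.3;0.1 -0.9 0 0 0 -0.2 -0.3;0.1 -0.9 0 0 0 -0.2 -0.3;0.1 -0.9 0 0 0 -0.2 -0.3';python3 plan.py 526 190 60 5.5
```

```text
[592.71346223 194.94912145  12.        ] [446.68359304 173.18852112  15.        ] [519.69852764 184.06882128  13.5       ] 8.475547587419811
[529.49619546 353.83534208  14.        ]
t: 11.05
ee_pos: [513.3, 68.1, 117.8]
orientation: [3.141, 0.055, -0.0]
ft_force: [0.9, -0.4, 0.2]
width: 57.0
grasp_force: 0.0
t 11.05 pos [513.3  68.1 117.8] tilt [-0. -0. -1.] yaw err 3.48 q [ 0.11  0.45  1.94 -0.    0.75  1.64] w 57.0 g 0.0 F [ 0.9 -0.4  0.2]
shift [ 0.085 -0.607  0.289] turn [ 0.     0.    -0.116]
```

```bash
python3 - <<'E'
from h import *
im=cv2.imread("pics/t.png").astype(int)
def line(v0,v1,u0,u1,z,f):
    C=[]
    for v in range(v0,v1):
        u=np.nonzero(f(im[v,u0:u1]))[0]
        if len(u)>1:
            C.append(list(ray("top",u0+u.min(),v,z)[:2])+list(ray("top",u0+u.max(),v,z)[:2]))
    return np.array(C)
C=line(143,197,246,270,12,lambda p:p.min(1)>150)
print(C[::4].round(0)); M=(C[:,:2]+C[:,2:])/2
p=np.polyfit(M[:,0],M[:,1],1); print(np.degrees(np.arctan(p[0])),M[:,0].min(),M[:,0].max(),np.polyval(p,525))
E
```

```text
[[602. 186. 602. 177.]
 [589. 220. 589. 180.]
 [576. 211. 576. 179.]
 [547. 203. 548. 175.]
 [535. 203. 535. 175.]
 [519. 199. 519. 174.]
 [503. 196. 503. 171.]
 [490. 192. 491. 170.]
 [478. 192. 478. 170.]
 [465. 188. 466. 170.]]
7.296142846232133 453.02292151945335 602.1077775969519 186.43960388872253
```

```bash
python3 plan.py 526 187.5 19 7.5; python3 -m jog '0.085 -0.595 0.2 0 0 -0.183 -0.6;0.085 -0.595 0.2 0 0 -0.183 -0.6;0.085 -0.595 0.2 0 0 -0.183 -0.6;0.085 -0.595 0.2 0 0 -0.183 -0.6;0.085 -0.595 0.4 0 0 -0.183 -0.6;0.085 -0.595 0.49 0 0 -0.183 -0.6;0.085 -0.595 0.495 0 0 -0.183 -0.6;0.085 -0.595 0.495 0 0 -0.183 -0.6' >/dev/null; python3 plan.py 526 187.5 19 7.5
```

```text
t 11.05 pos [513.3  68.1 117.8] tilt [-0. -0. -1.] yaw err 5.48 q [ 0.11  0.45  1.94 -0.    0.75  1.64] w 57.0 g 0.0 F [ 0.9 -0.4  0.2]
shift [ 0.085 -0.594  0.494] turn [ 0.     0.001 -0.183]
t 11.85 pos [526. 186.  19.] tilt [-0.001 -0.001 -1.   ] yaw err 0.15 q [ 0.32  0.67  1.87 -0.    0.6   1.76] w 69.7 g 0.0 F [-0.   0.1  1.2]
shift [ 0.001 -0.007 -0.   ] turn [ 0.001  0.002 -0.005]
```

```bash
python3 -m jog '0 0 0 0 0 0 0.5;0 0 0 0 0 0 0.5;0 0 0 0 0 0 0.5;0 0 0 0 0 0 0.5;0 0 0 0 0 0 0.5;0 0 0 0 0 0 0.5'; python3 -m jog '0 0 -0.2 0 0 0 0.5;0 0 -0.4 0 0 0 0.5;0 0 -0.5 0 0 0 0.5;0 0 -0.5 0 0 0 0.5;0 0 -0.5 0 0 0 0.5'; python3 - <<'E'
from h import *
s=save("side","pics/s.png")[90:210,240:400]
cv2.imwrite("pics/s3.png",cv2.resize(s,None,fx=5,fy=5,interpolation=3)[:,:,::-1])
E
python3 plan.py 473 -209 119 -4
```

```text
t: 12.45
ee_pos: [525.9, 188.5, 19.2]
orientation: [3.135, 0.206, 0.0]
ft_force: [0.5, -0.7, 0.4]
width: 30.2
grasp_force: 30.0
t: 12.95
ee_pos: [525.6, 188.4, 118.9]
orientation: [-3.135, -0.206, -0.0]
ft_force: [-0.1, -0.2, -0.9]
width: 30.2
grasp_force: 30.0
t 13.0 pos [525.1 188.2 118.1] tilt [-0.001 -0.    -1.   ] yaw err -11.51 q [0.32 0.5  1.86 0.   0.79 1.76] w 30.4 g 30.0 F [-1.2  0.2 -1.4]
shift [-0.518  1.935 -0.003] turn [0.001 0.003 0.384]
```

View pics/s3.png

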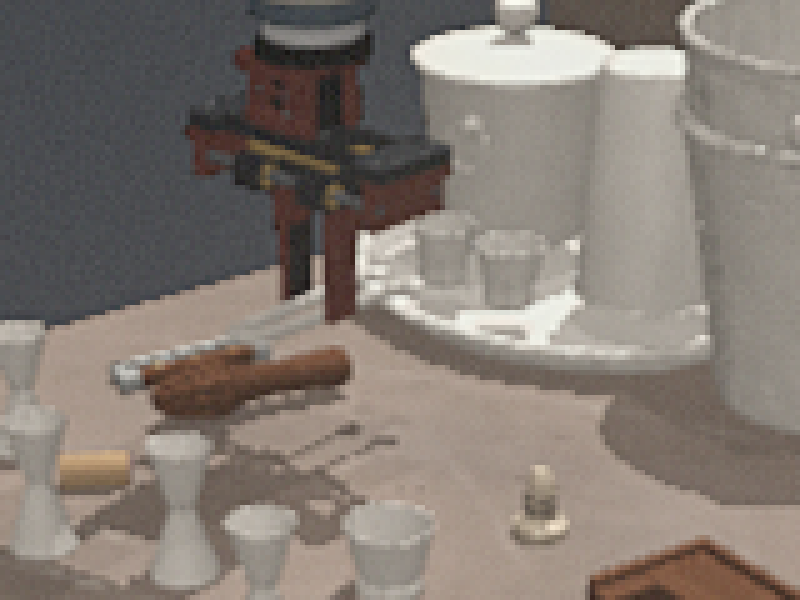

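The tongs are held level and the spot where they lay is clear. Carrying on.

```bash
python3 -m jog '-0.26 0.97 0 0 0 0.19 0.5;-0.26 0.97 0 0 0 0.19 0.5;-0.26 0.97 0 0 0 0.19 0.5;-0.26 0.97 0 0 0 0.19 0.5;-0.26 0.97 0 0 0 0.19 0.5;-0.26 0.97 0 0 0 0.19 0.5' >/dev/null; python3 plan.py 473 -209 119 -4;  python3 -m jog '-0.16 0.98 0 0 0 0.19 0.5;-0.16 0.98 0 0 0 0.19 0.5;-0.16 0.98 0 0 0 0.19 0.5;-0.16 0.98 0 0 0 0.19 0.5;-0.16 0.98 0 0 0 0.19 0.5;-0.16 0.98 0 0 0 0.19 0.5' >/dev/null; python3 plan.py 473 -209 26 -4; python3 - <<'E'
from m import *
save("top","pics/t.png")
for r in axis("ice_tongs","top",112): print(r)
E
```

```text
t 13.6 pos [498.6 -11.9 117.7] tilt [-0.003  0.    -1.   ] yaw err -5.62 q [-0.05  0.43  1.98  0.    0.73  1.49] w 30.0 g 30.0 F [ 0.8 -0.2 -0.5]
shift [-0.156  0.982 -0.007] turn [-0.     0.005  0.187]
t 14.2 pos [ 473.8 -207.2  118.2] tilt [-0.001  0.001 -1.   ] yaw err -0.04 q [-0.44  0.45  1.94  0.    0.75  1.2 ] w 29.9 g 30.0 F [-0.5  0.2 -0.9]
shift [-0.003  0.01   0.461] turn [-0.002  0.002  0.001]
```

```bash
python3 - <<'E'
from h import *
print(pix("top",(553,-212,112)),pix("top",(473.8,-207,112)))
im=cv2.imread("pics/t.png")[120:230,350:430]
cv2.imwrite("pics/t2.png",cv2.resize(im,None,fx=5,fy=5,interpolation=3))
E
```

```text
[np.float64(392.29521299447106), np.float64(155.2554934616805)] [np.float64(390.7548425297538), np.float64(182.36095919295107)]
```

View pics/t2.png

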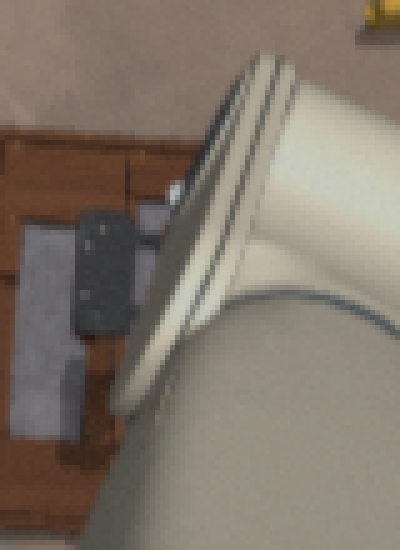

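The claw is visible at crop (175,190) and lies where predicted, with its far end at x≈552 and its left edge about 25 mm off the axis. Lowering.

```bash
python3 -m jog '-0.003 0.01 0.2 0 0 0 0.5;-0.003 0.01 0.35 0 0 0 0.5;-0.003 0.01 0.4 0 0 0 0.5;-0.003 0.01 0.43 0 0 0 0.5;-0.003 0.01 0.46 0 0 0 0.5;-0.003 0.01 0.464 0 0 0 0.5;-0.003 0.01 0.464 0 0 0 0.5;-0.003 0.01 0.464 0 0 0 0.5' ; python3 plan.py 473 -209 25.5 -4
```

```text
t: 15.1
ee_pos: [473.6, -209.9, 27.1]
orientation: [3.139, -0.107, 0.002]
ft_force: [0.9, 0.1, -0.7]
width: 30.1
grasp_force: 30.0
t 15.1 pos [ 473.6 -209.9   27.1] tilt [ 0.001 -0.001 -1.   ] yaw err -0.09 q [-0.44  0.62  1.97  0.    0.56  1.2 ] w 30.1 g 30.0 F [ 0.9  0.1 -0.7]
shift [-0.003 -0.004  0.008] turn [ 0.001 -0.002  0.003]
```

```bash
python3 -m jog '0 0 0.008 0 0 0 0.5;0 0 0.008 0 0 0 0.5;0 0 0.008 0 0 0 0;0 0 0.008 0 0 0 -0.2;0 0 0.008 0 0 0 -0.2;0 0 0.008 0 0 0 -0.2;0 0 -0.1 0 0 0 -0.2;0 0 -0.1 0 0 0 -0.2'; python3 -m jog '0 0 -0.35 0 0 0 -0.4;0 0 -0.35 0 0 0 -0.4;0.1 -1 -0.35 0 0 0 -0.4;0.1 -1 -0.35 0 0 0 -0.4;0.1 -1 -0.35 0 0 0 -0.4;0.1 -1 -0.35 0 0 0 -0.4;0.1 -1 -0.35 0 0 0 -0.4'; python3 -m jog '0.1 -1 0 0 0 0 -0.4;0.1 -1 0 0 0 0 -0.4;0.1 -1 0 0 0 0 -0.4;0.1 -1 0 0 0 0 -0.4;0.1 -1 0 0 0 0 -0.4;0.1 -1 0 0 0 0 -0.4'
python3 - <<'E'
from m import *
save("top","pics/t.png")
for t in("ice_tongs","corkscrew"):
    for r in axis(t,"top",12): print(t,*r)
    for d in pinpoint(t,"top")[:2]: print(w("top",d["xyz"]).round(0),d["confidence"])
cv2.imwrite("pics/t3.png",cv2.resize(cv2.imread("pics/t.png")[130:250,190:470],None,fx=2.8,fy=2.8,interpolation=3))
E
python3 plan.py 535 358 119 -6.5
```

```text
t: 15.9
ee_pos: [474.2, -210.1, 47.7]
orientation: [3.139, -0.107, 0.004]
ft_force: [-0.4, -0.1, 0.7]
width: 52.3
grasp_force: 0.0
t: 16.6
ee_pos: [507.3, -6.8, 116.0]
orientation: [-3.139, 0.098, -0.001]
ft_force: [0.1, -1.5, 0.4]
width: 61.6
grasp_force: 0.0
t: 17.2
ee_pos: [540.0, 186.8, 115.6]
orientation: [3.139, -0.104, -0.001]
ft_force: [-0.4, 0.1, -1.0]
width: 61.4
grasp_force: 0.0
ice_tongs 0.61 [ 542.8 -213.9] [ 542.4 -215.2] [13.  41.4] 85.6
[ 470. -208.    6.] 0.74
t 17.45 pos [540.1 185.  116.1] tilt [-0.001 -0.    -1.   ] yaw err -2.47 q [ 0.31  0.52  1.83 -0.    0.8   1.95] w 61.5 g 0.0 F [ 0.3 -0.2 -0.6]
shift [-0.086 -0.861 -0.015] turn [0.001 0.001 0.082]
```

View pics/t3.png

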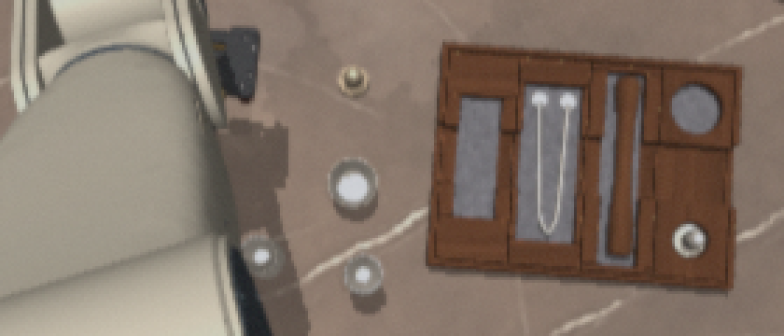

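```bash
python3 - <<'E'
from h import *
print(ray("top",190+478/2.8,130+157/2.8,6),ray("top",190+696/2.8,130+108/2.8,6),ray("top",205.1,166.6,12))
im=cv2.imread("pics/top0.png").astype(int)
a,b=ray("top",190+70/3.5,80+240/3.5,14),ray("top",190+52/3.5,80+362/3.5,14); print(a,b,np.degrees(np.arctan2(*(a-b)[1::-1])))
E
python3 -m jog '-0.086 -0.861 0 0 0 0.1 -0.5;-0.086 -0.861 0 0 0 0.1 -0.5;-0.086 -0.861 0 0 0 0.1 -0.5;-0.086 -0.861 0 0 0 0.1 -0.5;-0.086 -0.861 0 0 0 0.1 -0.5;-0.086 -0.861 0 0 0 0.1 -0.5' >/dev/null; python3 plan.py 535 358 20 -7
```

```text
[ 476.89934641 -132.04132449    6.        ] [ 536.23406133 -378.03419856    6.        ] [530.44686429 355.26224931  12.        ]
[587.66533592 342.07801037  14.        ] [477.07343638 352.89325161  14.        ] -5.585431671982197
t 18.05 pos [534.6 358.6 116. ] tilt [-0.001 -0.001 -1.   ] yaw err -0.09 q [ 0.57  0.6   1.66 -0.    0.88  2.26] w 66.0 g 0.0 F [-0.4  0.1 -0.2]
shift [0.002 0.002 0.48 ] turn [0.002 0.001 0.003]
```

```bash
python3 -m jog '-0.005 0.008 0.2 0 0 0 -0.5;-0.005 0.008 0.35 0 0 0 -0.5;-0.005 0.008 0.45 0 0 0 -0.5;-0.005 0.008 0.485 0 0 0 -0.5;-0.005 0.008 0.485 0 0 0 -0.5;-0.005 0.008 0.485 0 0 0 -0.5' ; python3 -m jog '0 0 0 0 0 0 0.7;0 0 0 0 0 0 0.7;0 0 0 0 0 0 0.7;0 0 0 0 0 0 0.7;0 0 0 0 0 0 0.7;0 0 0 0 0 0 0.7;0 0 0 0 0 0 0.7'; python3 -m jog '0 0 -0.2 0 0 0 0.7;0 0 -0.4 0 0 0 0.7;0 0 -0.5 0 0 0 0.7;0 0 -0.5 0 0 0 0.7;0 0 -0.5 0 0 0 0.7'; python3 - <<'E'
from h import *
s=save("side","pics/s.png")[90:210,220:380]
cv2.imwrite("pics/s4.png",cv2.resize(s,None,fx=5,fy=5,interpolation=3)[:,:,::-1])
E
python3 plan.py 477.5 -130.5 119 -4
```

```text
t: 18.65
ee_pos: [534.3, 357.1, 19.9]
orientation: [-3.135, 0.192, -0.001]
ft_force: [-0.2, -0.4, 0.2]
width: 65.6
grasp_force: 0.0
t: 19.35
ee_pos: [533.7, 358.5, 19.5]
orientation: [-3.136, 0.189, -0.0]
ft_force: [0.2, 0.7, 3.0]
width: 31.6
grasp_force: 30.0
t: 19.85
ee_pos: [533.2, 358.0, 118.7]
orientation: [3.136, -0.189, -0.001]
ft_force: [0.5, -0.3, -0.9]
width: 31.4
grasp_force: 30.0
t 19.9 pos [532.7 357.6 117.8] tilt [-0.002 -0.001 -1.   ] yaw err 2.9 q [ 0.57  0.6   1.66 -0.    0.89  2.26] w 31.2 g 30.0 F [ 0.1 -0.7 -0.2]
shift [ 1.900e-02  2.456e+00 -2.000e-03] turn [ 0.003  0.003 -0.097]
```

View pics/s4.png

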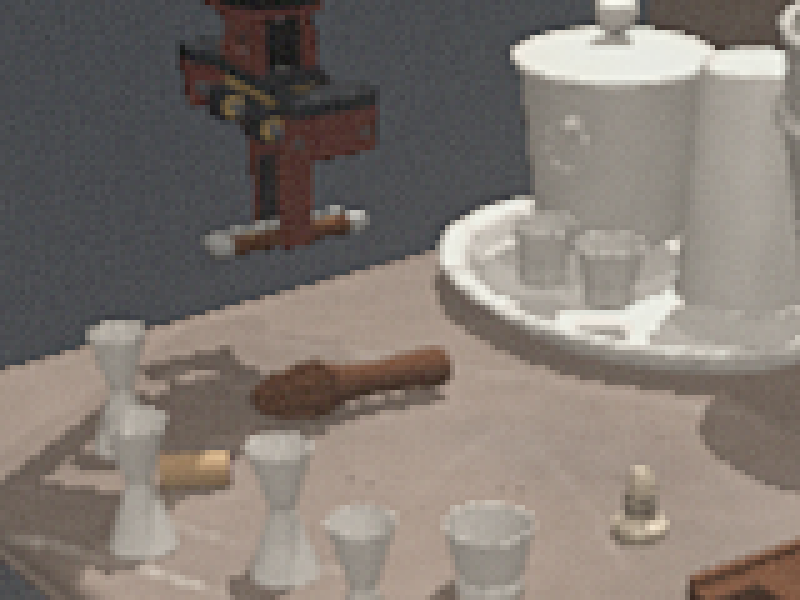

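The corkscrew is held at crop (285,235), and the reamer hasn't been disturbed. Carrying it.

```bash
python3 -m jog '0 0.85 0 0 0 0 0.7;0 0.85 0 0 0 0 0.7;0 0.85 0 0 0 0 0.7;0 0.85 0 0 0 0 0.7;0 0.85 0 0 0 0 0.7' >/dev/null;  python3 -m jog '0.01 0.85 0 0 0 -0.1 0.7;0.01 0.85 0 0 0 -0.1 0.7;0.01 0.85 0 0 0 -0.1 0.7;0.01 0.85 0 0 0 -0.1 0.7;0.01 0.85 0 0 0 -0.1 0.7' >/dev/null; python3 plan.py 477.5 -130.5 119 -4
```

```text
t 20.9 pos [494.2  19.  118.2] tilt [-0.002 -0.    -1.   ] yaw err 0.07 q [ 0.01  0.42  1.99 -0.    0.73  1.66] w 31.4 g 30.0 F [ 0.2  0.8 -1.3]
shift [-0.03   0.752 -0.004] turn [ 0.     0.004 -0.002]
```

```bash
python3 -m jog '-0.03 0.752 0 0 0 0 0.7;-0.03 0.752 0 0 0 0 0.7;-0.03 0.752 0 0 0 0 0.7;-0.03 0.752 0 0 0 0 0.7;-0.03 0.752 0 0 0 0 0.7;-0.03 0.752 0 0 0 0 0.7' >/dev/null; python3 plan.py 477.5 -130.5 26 -4
python3 -m jog '0 0.01 0.2 0 0 0 0.7;0 0.01 0.35 0 0 0 0.7;0 0.01 0.4 0 0 0 0.7;0 0.01 0.42 0 0 0 0.7;0 0.01 0.43 0 0 0 0.7;0 0.01 0.43 0 0 0 0.7' ; python3 plan.py 477.5 -130.5 26 -4
```

```text
t 21.5 pos [ 478.8 -127.6  118.8] tilt [-0.001  0.001 -1.   ] yaw err -0.18 q [-0.28  0.42  1.99  0.    0.73  1.35] w 31.2 g 30.0 F [ 0.3 -0.3 -1.8]
shift [-0.005  0.015  0.464] turn [-0.001  0.002  0.006]
t: 22.1
ee_pos: [479.2, -130.9, 34.1]
orientation: [3.139, -0.106, 0.002]
ft_force: [0.4, -0.6, -0.7]
width: 31.2
grasp_force: 30.0
t 22.1 pos [ 479.2 -130.9   34.1] tilt [ 0.001 -0.    -1.   ] yaw err -0.14 q [-0.29  0.59  2.01  0.    0.54  1.35] w 31.2 g 30.0 F [ 0.4 -0.6 -0.7]
shift [-0.009 -0.002  0.04 ] turn [ 0.001 -0.003  0.005]
```

```bash
python3 -m jog '-0.005 0 0.04 0 0 0 0.7;-0.005 0 0.04 0 0 0 0.7;-0.005 0 0.04 0 0 0 0.7;-0.005 0 0.04 0 0 0 0;-0.005 0 0.04 0 0 0 -0.2;-0.005 0 0.04 0 0 0 -0.2;-0.005 0 0.04 0 0 0 -0.2;-0.005 0 -0.05 0 0 0 -0.2'; python3 -m jog '0 0 -0.3 0 0 0 -0.2;0 0 -0.55 0 0 0 -1;0 -0.3 -0.6 0 0 0 -1;-0.2 -1 -0.7 0 0 0 -1;-0.2 -1 -0.7 0 0 0 -1;-0.2 -1 -0.7 0 0 0 -1;-0.2 -1 -0.7 0 0 0 -1;-0.2 -1 -0.7 0 0 0 -1'; python3 - <<'E'
from m import *
save("top","pics/t.png")
for r in axis("corkscrew","top",20): print(*r)
for n in ("top","side"):
  get_image(n)
  for t in("corkscrew","jigger"):
    for d in pinpoint(t,n)[:4]: print(n,t,w(n,d["xyz"]).round(0),d["confidence"])
    for d in look_for(t,n)[:4]: print(n,t,"look",w(n,d["xyz"]).round(0),d["confidence"])
E
python3 plan.py 378 320 150 0
```

```text
t: 22.9
ee_pos: [476.0, -130.7, 42.0]
orientation: [-3.139, 0.107, 0.005]
ft_force: [-0.6, 0.5, 0.1]
width: 53.0
grasp_force: 0.0
t: 23.7
ee_pos: [450.9, 72.4, 183.6]
orientation: [-3.14, 0.101, -0.001]
ft_force: [0.7, 0.3, 0.5]
width: 87.7
grasp_force: 0.0
0.75 [ 473.1 -133.9] [ 477.4 -132.5] [ 31.2 116.8] 177.2
top corkscrew [ 480. -129.    6.] 0.51
top corkscrew look [ 477. -134.   13.] 0.56
top corkscrew look [376. 315.  50.] 0.53
top jigger [348.  -4.   2.] 0.64
top jigger [376. 318.   0.] 0.57
top jigger look [373. 315.  48.] 0.78
top jigger look [525. 270.  29.] 0.54
top jigger look [347. -12.  70.] 0.46
side corkscrew [ 482. -131.   13.] 0.75
side corkscrew look [ 478. -136.   25.] 0.83
side jigger [346.  -2.  -2.] 0.87
side jigger [360. 107.   1.] 0.71
side jigger [313. 189.  -1.] 0.6
side jigger [383. 323.   1.] 0.42
side jigger look [358.  99.  44.] 0.8
side jigger look [375. 316.  67.] 0.61
side jigger look [342. -11.  39.] 0.53
side jigger look [309. 179.  43.] 0.51
t 24.3 pos [451.1  70.8 183.2] tilt [-0. -0. -1.] yaw err 3.94 q [ 0.13  0.26  2.04 -0.    0.84  1.77] w 87.6 g 0.0 F [-0.1  0.1  0.6]
shift [-0.45  -1.218  0.166] turn [ 0.     0.    -0.131]
```

```bash
python3 -m jog '-0.2 -0.8 0 0 0 -0.131 -1;-0.2 -0.8 0 0 0 -0.131 -1;-0.2 -0.8 0 0 0 -0.131 -1;-0.2 -0.8 0 0 0 -0.131 -1;-0.2 -0.8 0 0 0 -0.131 -1;-0.2 -0.8 0 0 0 -0.131 -1' >/dev/null; python3 plan.py 379.5 320.5 150 0
```

```text
t 24.9 pos [421.8 232.9 183.1] tilt [-0.    -0.001 -1.   ] yaw err -0.08 q [ 0.48  0.3   1.98 -0.    0.86  2.05] w 88.0 g 0.0 F [ 0.3  0.2 -0.9]
shift [-0.211 -0.438  0.165] turn [0.001 0.001 0.003]
```

```bash
python3 -m jog '-0.211 -0.438 0 0 0 0 -1;-0.211 -0.438 0 0 0 0 -1;-0.211 -0.438 0 0 0 0 -1;-0.211 -0.438 0.1 0 0 0 -1;-0.211 -0.438 0.1 0 0 0 -1' >/dev/null; python3 plan.py 379.5 320.5 50 0; python3 -m jog '0 0 0.2 0 0 0 -1;0 0 0.4 0 0 0 -1;0 0 0.5 0 0 0 -1;0 0 0.565 0 0 0 -1;0 0 0.565 0 0 0 -1;0 0 0.565 0 0 0 -1'; python3 - <<'E'
from h import *
s=save("side","pics/s.png")[110:230,190:350]
cv2.imwrite("pics/s5.png",cv2.resize(s,None,fx=5,fy=5,interpolation=3)[:,:,::-1])
E
python3 plan.py 379.5 320.5 50 0
```

```text
t 25.4 pos [379.2 318.7 161.7] tilt [-0.003 -0.003 -1.   ] yaw err 0.04 q [ 0.68  0.35  1.97 -0.    0.83  2.25] w 88.1 g 0.0 F [-0.5  0.6  0.2]
shift [ 0.003 -0.011  0.558] turn [ 0.005  0.006 -0.001]
t: 26.0
ee_pos: [380.6, 320.8, 51.0]
orientation: [-3.141, 0.001, -0.001]
ft_force: [0.2, 0.3, -0.2]
width: 87.6
grasp_force: 0.0
t 26.05 pos [380.7 321.2  51.4] tilt [ 0.001  0.001 -1.   ] yaw err 0.01 q [ 0.68  0.55  2.01 -0.    0.58  2.25] w 88.2 g 0.0 F [ 0.3 -0.2  0.7]
shift [-0.006  0.003  0.007] turn [-0.002 -0.003 -0.   ]
```

View pics/s5.png

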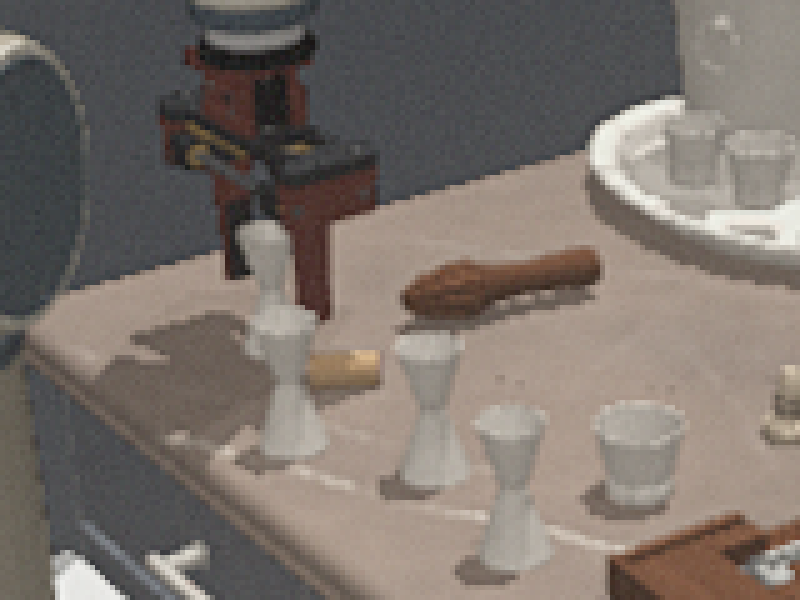

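The farthest jigger, at crop (268,260), stands between the fingers.

```bash
python3 -m jog '0 0 0 0 0 0 0.4;0 0 0 0 0 0 0.4;0 0 0 0 0 0 0.4;0 0 0 0 0 0 0.4;0 0 0 0 0 0 0.4;0 0 0 0 0 0 0.4;0 0 0 0 0 0 0.4'; python3 -m jog '0 0 -0.1 0 0 0 0.4;0 0 -0.4 0 0 0 0.4;0 0 -0.6 0 0 0 0.4;0 0 -0.6 0 0 0 0.4;0.3 0.9 -0.6 0 0 0 0.4;0.3 0.9 -0.6 0 0 0 0.4;0.3 0.9 -0.6 0 0 0 0.4;0.3 0.9 -0.6 0 0 0 0.4'; python3 plan.py 536 -375.5 170 0
```

```text
t: 26.75
ee_pos: [379.7, 321.0, 50.3]
orientation: [3.141, 0.001, -0.0]
ft_force: [-0.2, -0.6, 0.6]
width: 40.4
grasp_force: 30.0
t: 27.55
ee_pos: [439.7, 138.9, 169.5]
orientation: [3.141, 0.001, -0.002]
ft_force: [0.3, 0.3, -0.9]
width: 40.2
grasp_force: 30.0
t 27.55 pos [439.7 138.9 169.5] tilt [-0.001 -0.    -1.   ] yaw err -0.02 q [ 0.28  0.29  2.04 -0.    0.81  1.85] w 40.2 g 30.0 F [ 0.3  0.3 -0.9]
shift [ 4.810e-01  2.572e+00 -2.000e-03] turn [0.001 0.002 0.001]
```

```bash
python3 -m jog '0.16 0.86 0 0 0 0 0.4;0.16 0.86 0 0 0 0 0.4;0.16 0.86 0 0 0 0 0.4;0.16 0.86 0 0 0 0 0.4;0.16 0.86 0 0 0 0 0.4;0.16 0.86 0 0 0 0 0.4' >/dev/null; python3 -m jog '0.16 0.86 0 0 0 0 0.4;0.16 0.86 0 0 0 0 0.4;0.16 0.86 0 0 0 0 0.4;0.16 0.86 0 0 0 0 0.4;0.16 0.86 0 0 0 0 0.4;0.16 0.86 0 0 0 0 0.4' >/dev/null;  python3 -m jog '0.16 0.86 0 0 0 0 0.4;0.16 0.86 0 0 0 0 0.4;0.16 0.86 0 0 0 0 0.4;0.16 0.86 0 0 0 0 0.4;0.16 0.86 0 0 0 0 0.4;0.16 0.86 0 0 0 0 0.4;0.16 0.86 0 0 0 0 0.4;0.16 0.86 0 0 0 0 0.4' >/dev/null; python3 plan.py 536 -375.5 57 0; python3 - <<'E'
from h import *
for n in("top","side"):
  get_image(n)
  for d in pinpoint("jigger",n)[:5]: print(n,w(n,d["xyz"]).round(0),d["confidence"])
  for d in pinpoint("jigger_tray",n)[:1]: print(n,w(n,d["xyz"]).round(0),d["confidence"])
# well centre by ring fit from the earlier clear top picture
im=cv2.imread("pics/t.png"); g=cv2.cvtColor(im,6); hsv=cv2.cvtColor(im,40)
roi=np.zeros(g.shape,bool); roi[155:185,424:452]=1
v,u=np.nonzero(roi&(hsv[...,1]<60)); (c,r)=cv2.minEnclosingCircle(np.c_[u,v].astype(np.float32)); print(c,r,len(u),ray("top",*c,6),ray("top",u.mean(),v.mean(),6))
E
```

```text
t 29.55 pos [ 536.2 -372.8  170.3] tilt [-0.001  0.001 -1.   ] yaw err -0.14 q [-0.63  0.54  1.61  0.    0.99  0.94] w 40.6 g 30.0 F [-0.2 -0.1 -1.1]
shift [-0.001  0.014  0.566] turn [-0.001  0.001  0.005]
top [366. 103.  -2.] 0.74
top [315. 191.   2.] 0.68
top [348.  -1.  -1.] 0.53
top [ 526. -374.  118.] 0.45
top [ 461. -371.    0.] 0.88
side [ 537. -373.  118.] 0.73
side [346.  -5.  -1.] 0.7
side [310. 191.  -2.] 0.55
side [361. 107.  -2.] 0.54
side [ 462. -367.    1.] 0.56
(437.78570556640625, 168.60714721679688) 9.046819686889648 246 [ 536.08250353 -375.54282928    6.        ] [ 536.39470767 -376.07344907    6.        ]
```

```bash
python3 -m jog '-0.003 0.005 0.2 0 0 0 0.4;-0.003 0.005 0.4 0 0 0 0.4;-0.003 0.005 0.45 0 0 0 0.4;-0.003 0.005 0.48 0 0 0 0.4;-0.003 0.005 0.51 0 0 0 0.4;-0.003 0.005 0.53 0 0 0 0.4;-0.003 0.005 0.55 0 0 0 0.4;-0.003 0.005 0.56 0 0 0 0.4'; python3 plan.py 535.5 -374 56.5 0
```

```text
t: 30.65
ee_pos: [535.9, -376.1, 58.8]
orientation: [3.141, 0.001, 0.001]
ft_force: [0.0, 0.7, -1.0]
width: 40.1
grasp_force: 30.0
t 30.65 pos [ 535.9 -376.1   58.8] tilt [ 0.001 -0.001 -1.   ] yaw err -0.03 q [-0.63  0.69  1.65  0.    0.8   0.94] w 40.1 g 30.0 F [ 0.   0.7 -1. ]
shift [-0.002 -0.01   0.012] turn [ 0.001 -0.002  0.001]
```

```bash
python3 -m jog '0 -0.01 0 0 0 0 0.4;0 -0.01 0.01 0 0 0 0.4;0 -0.01 0.01 0 0 0 0.4;0 -0.01 0.01 0 0 0 0.4'; python3 -m jog '0 0 0 0 0 0 0;0 0 0 0 0 0 -0.6;0 0 0 0 0 0 -0.7;0 0 0 0 0 0 -0.7;0 0 0 0 0 0 -0.7;0 0 -0.15 0 0 0 -0.7;0 0 -0.35 0 0 0 -0.7;0 0 -0.6 0 0 0 -0.7';  python3 -m jog '0 0.4 -0.4 0 0 0 -0.7;0 0.8 -0.4 0 0 0 -0.7;0 0.8 -0.4 0 0 0 -0.7;0 0.8 -0.4 0 0 0 -0.7;0 0.8 -0.4 0 0 0 -0.7'; python3 - <<'E'
from h import *
t=save("top","pics/t.png")[130:250,190:470]; s=save("side","pics/s.png")[140:300,260:480]
cv2.imwrite("pics/f1.png",cv2.resize(t,None,fx=2.8,fy=2.8,interpolation=3)[:,:,::-1])
cv2.imwrite("pics/f2.png",cv2.resize(s,None,fx=3.6,fy=3.6,interpolation=3)[:,:,::-1])
for n in("top","side"):
  for k in("jigger","corkscrew","ice_tongs","muddler_mid"):
    for d in pinpoint(k,n)[:4]: print(n,k,w(n,d["xyz"]).round(0),d["confidence"])
E
```

```text
t: 31.05
ee_pos: [535.6, -373.9, 56.4]
orientation: [3.142, 0.001, 0.0]
ft_force: [-0.3, -0.3, -0.8]
width: 40.4
grasp_force: 30.0
t: 31.85
ee_pos: [534.4, -373.0, 175.8]
orientation: [-3.139, -0.001, 0.005]
ft_force: [0.0, -0.5, -0.4]
width: 74.6
grasp_force: 0.0
t: 32.35
ee_pos: [535.3, -538.4, 258.3]
orientation: [3.138, -0.005, 0.005]
ft_force: [0.7, 1.2, 0.1]
width: 74.4
grasp_force: 0.0
top jigger [ 528. -374.    5.] 0.76
top jigger [315. 187.  -1.] 0.71
top jigger [347.  -3.  -1.] 0.63
top jigger [363. 104.   2.] 0.57
top corkscrew [ 480. -129.    4.] 0.71
top ice_tongs [ 475. -211.    5.] 0.72
top muddler_mid [ 466. -290.   17.] 0.67
side jigger [363. 105.   0.] 0.87
side jigger [ 536. -371.    5.] 0.86
side jigger [313. 189.  -1.] 0.72
side jigger [345.  -6.   2.] 0.66
side corkscrew [ 535. -372.    6.] 0.55
side corkscrew [ 484. -130.    9.] 0.54
side ice_tongs [ 473. -212.    8.] 0.53
side muddler_mid [ 472. -292.   24.] 0.66
```

View pics/f1.png

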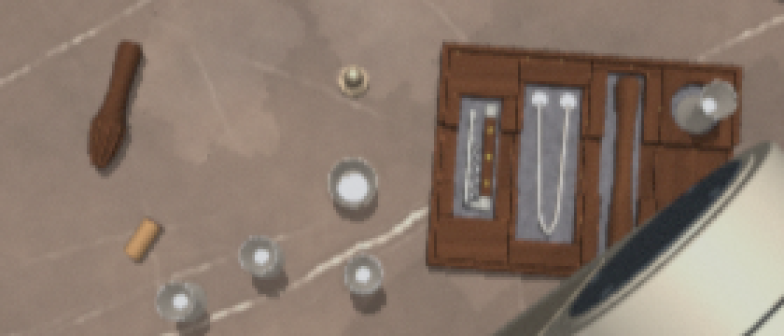

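View pics/f2.png

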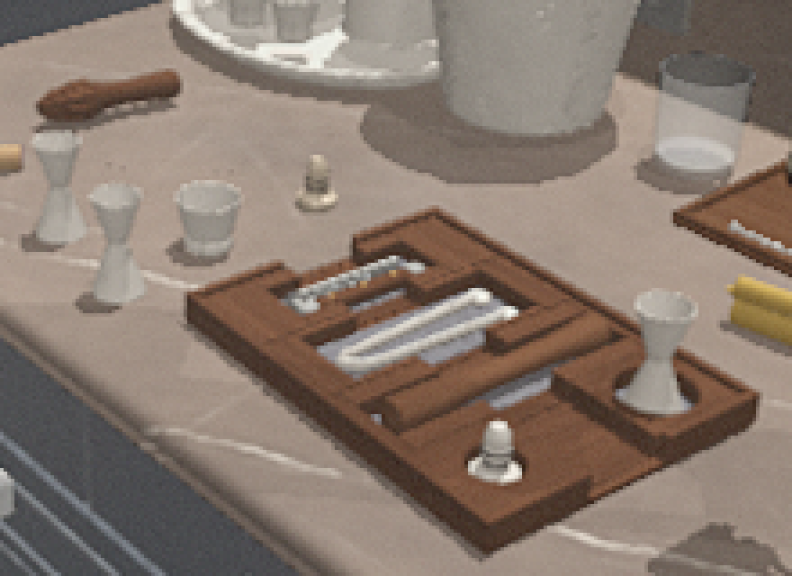

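Both views show all four tools down in their own recesses, with the jigger upright at f2 (660,350) and the reamer and cup untouched. Handing in.

```bash
python3 -c "
from workcell import *
print(close_job())"
```

```text
the job is handed in; nothing more can be done
None
```

I put the muddler, ice tongs, corkscrew and farthest jigger into their own compartments, in that order, with the jigger upright in its well; the reamer and cup were left where they were, and I handed the job in at about 33 s.

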